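Seat a collet-chuck arbor in the inclined spindle

TASK

Take the collet-chuck arbor out of the tool rack and seat it in the spindle of the inclined fixture, lowering it in and not forcing or dropping it: feel for the two drive dogs by turning the arbor until its slots go over them, so that its flange lies fully home and flat on the spindle face. Then let go of it, and leave the test mandrel in the rack and the gauge, caliper and spanner on the bench undisturbed.

Things in the scene. Friction and masses are not known exactly. Their poses are not given: they have to be found in the camera images.
- arbor_grip (a point): Grip centre of the collet-chuck arbor (loose, steel, about 0.35 kg, varying by a third); z: its axis, from taper to nut. Along z from here: dark nut, 37 mm across, +14 to +30 mm; body, 38 mm round with two flats 30 mm apart facing +y and -y, -26 to +14; flange, 52 mm across, -40 to -26; taper below. Starts upright in either rack place, yaw within 0.4 rad of the rack's.
- arbor_flange (a point): Centre of the arbor flange's lower face, which rests on the rack plate at the start; axes as arbor_grip, which is 40 mm above it. Taper shank below: 32 mm diameter here, 18 mm at its tip 45 mm down. Two like drive slots in this face, at +x and -x, 12.5 mm wide, 7.5 mm deep, open outwards; half a turn makes no difference.
- spindle_head: Fixed blue round head, 77 mm across, leaning 30 degrees roughly towards the robot. Origin: centre of the spindle face at the bore's mouth; z: spindle axis outwards (up and to the front); x: across it, up and to the back; y: level. Home: arbor flange's lower face on the spindle face, so arbor_grip is 40 mm out along z; play about 1 mm across, 3 degrees in turning.
- dog_tops (a point): On the spindle axis at the height of the tops of the two dark dogs, 6 mm out from the spindle face; axes as spindle_head. Dogs: opposite each other, 19 to 27 mm from the axis, 10 mm wide, edges lightly broken. They lie within 0.7 rad either way of +x and -x, angle not measured; the spindle is braked and ignores light turning. With slots off the dogs the flange stops here, 6 mm short.
- bore_end (a point): Lower end of the spindle's tapered bore, on its axis, 50 mm inside the face; axes as spindle_head. The bore is 34 mm wide at the face and 20 mm here, in a steel nose 63 mm across.
- tilt_fixture: Grey base of the inclined fixture, fixed to the bench: a plate 150 x 116 x 14 mm with two cheeks that carry the head. Origin: centre of its underside; its front is -x. The head's face centre lies 20 mm to the front and 115 mm up.
- tool_rack: Grey tool rack, fixed to the bench: a plate 170 (x) x 80 (y) mm, its top 58 mm above the bench, on two end cheeks, with two 35 mm holes at 42 mm either way along x. Origin: centre of its underside.
- test_mandrel: Loose test mandrel in the other place of the rack, on the same flange and taper; a slim 18 mm bar with a blue band stands up from it, 64 mm above the rack's plate. Origin: centre of the flange's lower face.
- dial_gauge: Loose dial gauge lying on the bench, 126 x 60 x 24 mm. Origin: underside.
- caliper: Loose digital caliper lying on the bench, 70 x 225 x 16 mm. Origin: underside.
- spanner_1: Loose open-ended spanner lying on the bench, 29 x 186 x 6 mm. Origin: underside.

How it is judged:
By the outcome, as a careful person would: the job done as asked, in the order asked, and still so for the second after the job is handed in, with the robot touching nothing.
It also fails if it takes over 64 s, if anything falls off the work surface, if the arm or the gripper's body presses on something with over 40 N, if the wrist force passes 120 N, or if a joint passes its speed limit or range.

ROBOT

A 6-joint arm with a two-finger parallel gripper is mounted at the origin on a cart in front of the work surface, level with it; the furniture and walls round the work are solid. World frame = base frame: x ahead of the robot, y to its left, z up, the work surface at z = 0. Lengths are in m, angles in rad, forces in N, time in s.
With the tool pointing down it reaches from about 0.275 to 0.75 m from the base axis. Payload 10.2 kg.
Tool frame: the origin (TCP) lies at the centre of the arm's flange, where the gripper is bolted on; the fingertips stand 173 mm ahead of it and the grasp point (between the pads) lies 155 mm ahead of it; z points along the fingers, y is the line along which they close (so a half turn about z gives the same grasp; the last joint's range is limited). The gripper opens to 85 mm and grips with 20 to 120 N. Pads are 22 mm wide; open, the fingers measure 114 mm over their backs; the gripper's body (76 mm by 85 mm) begins 54 mm behind the grasp point. The pads swing forward as they close: fully open they stand 13 mm farther back than shut.
Start: joints at [0.967, 0.313, 1.498, -0, 1.331, -0.223], TCP at [0.195, 0.487, 0.405] pointing down, gripper open.
Joint ranges: [-2.94, 2.94], [-0.97, 2.17], [0.19, 2.56], [-1.23, 4.37], [0.02, 3.11], [-2.88, 2.88]. Speed limits (rad/s): [2.39, 2.39, 3.01, 3.14, 3.14, 3.14].

INTERFACE

Orientations are given as a unit quaternion [x, y, z, w].
In Python, from workcell import * gives the robot as it stands. The module is installed in compiled form; this text tells all that it offers.
- The arm moves only by the shell command python3 -m inch 'ROWS' [FORCE]. ROWS is JSON, a list of rows, each a list of 7 numbers: the opening in per cent of the stroke, from 0 (shut) to 100 (fully open), then the shift along the tool's x, y, z in m, then the turn, a rotation vector about the tool's x, y, z in degrees. A call has 1 to 10 rows; each row is the pose to reach, as a shift and turn from the pose commanded when the call began, along the tool's axes at that moment; what a row does not reach only later rows make up. A row lasts 1/8 s, in which the tool goes at most 62.5 mm and 10.7 degrees, less where a joint would pass 70% of its speed; a pose out of reach is approached as far as the arm can. A call with a gripper value outside its range is refused whole. The fingers move at their own pace and stop on an object; FORCE is the grip in N (left out, the last holds). Time passes only in rows, so rows that repeat a pose let the fingers close. It gives the time, the measured TCP pose, the force, the opening and the grip force at its end, in the units of the state.
- state(): the state, without advancing time (a new reading comes with each control period).
- camera(name): name is "scene" or "top" or "wrist"; returns (picture, depth): 384x512x3 uint8, red, green, blue; 384x512 float32, m along the optical axis (not along the pixel's ray), 0 where there is no reading.
- get_calibration(name): a dict with "mtx" (3x3 intrinsics, pixels), "distortion" ([k1, k2, p1, p2, k3] as OpenCV has them; the pictures are not rectified), "extrinsics" (4x4, takes a point from camera to world coordinates). Camera axes: x right, y up, looking along -z (the intrinsics and any distortion apply to the point x, -y, -z); pixel columns grow to the right and rows downward; lengths in m; the calibration is good to about 2 mm. A picture is of the moment at which its call begins: read the wrist's pose just before it. get_calibration takes no time and is no camera call; for the wrist camera it gives the pose at the moment of the call.
- hand_in(): hands the job in; it is judged then, once.
The state is a dict: "clock": time; "qpos": joint angles; "joint_vel": joint speeds; "joint_efforts": joint torques, N m; "ee_pos": TCP position; "orientation": TCP orientation; "wrist_force": force on the tool from outside, world axes, zero at the start; "moment": the same for the moment, N m; "width": finger opening in m; "grasp_force": force on a finger pad.
Only numpy, scipy, OpenCV 4.12 (cv2) and the standard library are available. Lean on these libraries where they do the work, as an engineer would, in place of code of your own. Each camera call takes 0.05 s, during which the arm holds its last target. There are 200 camera calls.

## Working session

There is one attempt and no reset: what is moved stays moved. The work goes in short steps, Python scripts to look and compute and a shell command to move; the robot and the scene stay as the last step left them, time stands still between calls to the robot, and variables do not carry over. Pictures are saved under pics/ and viewed, at most 10 in all, crops included, and the job is handed in when it is done.

```bash
mkdir -p pics
cat > h.py <<'E'
from workcell import *
import numpy as np, cv2
from scipy.spatial.transform import Rotation as R
def cloud(name):
    c=get_calibration(name); p,d=camera(name)
    v,u=np.mgrid[0:384,0:512]
    uv=np.stack([u,v],-1).reshape(-1,1,2).astype(np.float64)
    n=cv2.undistortPoints(uv,np.array(c["mtx"],float),np.array(c["distortion"],float)).reshape(384,512,2)
    P=np.stack([n[...,0]*d,-n[...,1]*d,-d],-1)
    T=np.array(c["extrinsics"]); W=P@T[:3,:3].T+T[:3,3]; W[d==0]=np.nan
    return p,d,W
E
python3 - <<'E'
from h import *
ims=[]
for n in("scene","top"):
    p,d,W=cloud(n); np.savez(n,p=p,W=W); cv2.imwrite(f"pics/{n}.png",p[...,::-1])
    c=get_calibration(n); print(n,np.round(c["extrinsics"],3).tolist())
s=state(); print(s)
c=get_calibration("wrist");print(np.round(c["extrinsics"],3).tolist())
E
```

```text
scene [[0.772, 0.502, -0.39, 0.208], [-0.635, 0.612, -0.47, -0.349], [0.003, 0.611, 0.792, 0.805], [0.0, 0.0, 0.0, 1.0]]
top [[-0.022, 0.978, -0.207, 0.396], [-1.0, -0.022, 0.006, 0.082], [0.001, 0.207, 0.978, 0.944], [0.0, 0.0, 0.0, 1.0]]
{'clock': 0.1, 'qpos': array([ 9.66559532e-01,  3.13372786e-01,  1.49830907e+00, -1.98880789e-05,
        1.33098853e+00, -2.23423345e-01]), 'joint_vel': array([-0.00058821, -0.00107399, -0.00359514,  0.00035082, -0.00205666,
       -0.00023284]), 'joint_efforts': array([ 4.13332164e-03, -4.12897003e+01, -2.60138226e+01, -1.10071285e-04,
        3.08622875e-03,  7.73341822e-05]), 'ee_pos': array([0.1951388 , 0.48735873, 0.40422267]), 'orientation': array([ 1.89255933e-01,  9.81927646e-01, -4.97263496e-04, -2.07845710e-04]), 'wrist_force': array([ 0.33792423,  0.36991281, -0.16101721]), 'moment': array([ 0.02649316, -0.0007905 , -0.01585885]), 'grasp_force': 0.0, 'width': 0.08533084795577998}
[[0.372, -0.894, -0.249, 0.132], [0.928, 0.358, 0.101, 0.512], [-0.001, -0.268, 0.963, 0.374], [0.0, 0.0, 0.0, 1.0]]
```

View pics/scene.png

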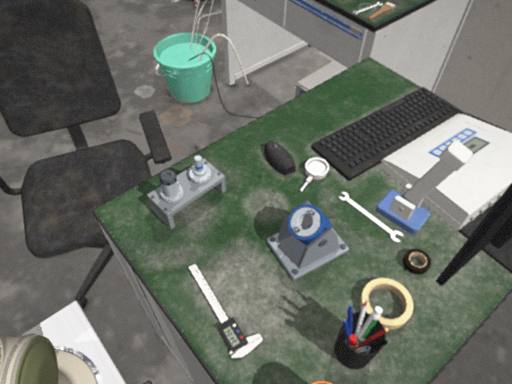

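View pics/top.png

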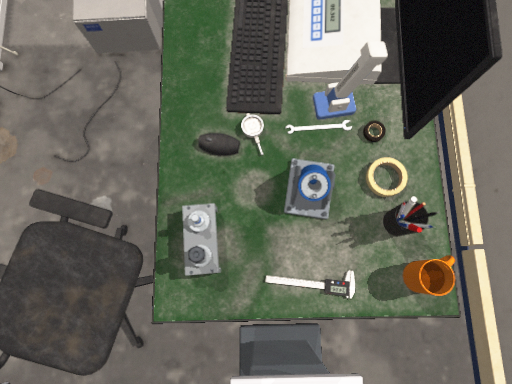

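Scene picture: arbor (dark nut) at px (171,183), mandrel (blue band) at (199,168), spindle head at (308,222). In the top picture they are at (199,255), (198,219) and (315,182). The caliper, gauge and spanner lie clear of the path. Next I measure from depth.

Run:
```python
from h import *
for n,(rk,fx) in {"scene":((145,155,230,230),(265,200,350,285)),"top":((178,200,222,280),(282,155,340,222))}.items():
    D=np.load(n+".npz");W=D["W"];p=D["p"]
    def box(b): 
        return W[b[1]:b[3],b[0]:b[2]].reshape(-1,3),p[b[1]:b[3],b[0]:b[2]].reshape(-1,3)
    q,_=box(rk); t=q[(abs(q[:,2]-.058)<.005)]
    print(n,"rackplate n",len(t),cv2.minAreaRect(t[:,:2].astype(np.float32)),np.nanmedian(t[:,2]))
    hi=q[q[:,2]>.066+0]
    # clusters by distance
    for lo,h in((.066,.08),(.08,.1),(.1,.122),(.122,.14)):
        s=hi[(hi[:,2]>lo)&(hi[:,2]<h)]
        if len(s)<4: continue
        lab=cv2.partition if 0 else None
        _,l,c=cv2.kmeans(s[:,:2].astype(np.float32),2,None,(3,50,1e-6),5,0)
        print(lo,[(c[i].round(4).tolist(),(l==i).sum(),s[l[:,0]==i][:,2].max().round(4),np.ptp(s[l[:,0]==i],axis=0).round(3).tolist()) for i in(0,1)])
    q,col=box(fx)
    b=q[abs(q[:,2]-.014)<.004]; print("base",cv2.minAreaRect(b[:,:2].astype(np.float32)),np.median(b[:,2]))
    c=col.astype(int); blue=(c[:,2]>c[:,0]+50)&(q[:,2]>.05)
    B=q[blue]; print("blue",len(B),B.mean(0),B.min(0),B.max(0))
    hh=q[q[:,2]>.08]; 
    # plane fit ransac with ~30deg
    rng=np.random.default_rng(0);best=0
    for _ in range(3000):
        a=hh[rng.choice(len(hh),3,False)];nn=np.cross(a[1]-a[0],a[2]-a[0])
        if np.linalg.norm(nn)<1e-5: continue
        nn/=np.linalg.norm(nn); nn*=np.sign(nn[2])
        if nn[2]<.6 or nn[2]>.97: continue
        k=abs((hh-a[0])@nn)<.0015
        if k.sum()>best:best=k.sum();bk=k
    s=hh[bk];m=s.mean(0);nn=np.linalg.svd(s-m)[2][2];nn*=np.sign(nn[2]);print("plane",best,len(hh),m,nn,np.degrees(np.arccos(nn[2])))
```

```text
scene rackplate n 1204 ((0.4820402264595032, 0.22596243023872375), (0.1714431792497635, 0.08291935175657272), 3.331268787384033) 0.058408232994079934
0.066 [([0.4357999861240387, 0.21240000426769257], np.int64(177), np.float64(0.0798), [0.052, 0.05, 0.013]), ([0.5202000141143799, 0.22179999947547913], np.int64(227), np.float64(0.0799), [0.052, 0.053, 0.014])]
0.08 [([0.5206999778747559, 0.2232999950647354], np.int64(71), np.float64(0.0996), [0.027, 0.025, 0.02]), ([0.43540000915527344, 0.21140000224113464], np.int64(100), np.float64(0.1), [0.035, 0.024, 0.02])]
0.1 [([0.5217000246047974, 0.22429999709129333], np.int64(63), np.float64(0.1219), [0.017, 0.018, 0.022]), ([0.4352000057697296, 0.21170000731945038], np.int64(105), np.float64(0.122), [0.038, 0.021, 0.021])]
0.122 [([0.5227000117301941, 0.22630000114440918], np.int64(19), np.float64(0.1253), [0.012, 0.015, 0.003]), ([0.4388999938964844, 0.2207999974489212], np.int64(174), np.float64(0.1314), [0.036, 0.034, 0.009])]
base ((0.6135561466217041, -0.05572989583015442), (0.1168689951300621, 0.1503625214099884), 79.73179626464844) 0
[... 905 characters left out ...]
0.015, 0.016, 0.021]), ([0.43970000743865967, 0.2184000015258789], np.int64(39), np.float64(0.1219), [0.038, 0.036, 0.022])]
0.122 [([0.4415999948978424, 0.22450000047683716], np.int64(200), np.float64(0.1309), [0.038, 0.034, 0.009]), ([0.5249999761581421, 0.2290000021457672], np.int64(13), np.float64(0.1235), [0.014, 0.012, 0.001])]
base ((0.6151117086410522, -0.05537508428096771), (0.11569628119468689, 0.1496402770280838), 80.15684509277344) 0.01380587347133272
blue 390 [ 0.61447206 -0.05251914  0.10723964] [ 0.56526974 -0.09367956  0.05622191] [ 0.65811951 -0.01535468  0.13460687]
plane 393 1151 [ 0.59723074 -0.05199809  0.11522052] [-0.48690808  0.09180164  0.86861556] 29.701845376116445
```

```bash
cat >> h.py <<'E'
def rel(pos,Rt):
    "shift (mm) and turn (deg) in tool axes from measured pose to target TCP pose"
    s=state(); R0=R.from_quat(s["orientation"])
    return (R0.inv().apply(np.array(pos)-s["ee_pos"])*1e3).round(1), np.degrees((R0.inv()*R.from_matrix(Rt)).as_rotvec()).round(2)
def frame(z,xhint):
    z=np.array(z,float);z/=np.linalg.norm(z);x=np.array(xhint,float);x-=z*(x@z);x/=np.linalg.norm(x)
    return np.stack([x,np.cross(z,x),z],1)
E
python3 - <<'E'
from h import *
W=np.load("scene.npz")["W"][155:230,145:230].reshape(-1,3)
for zl,zh in((.058+.017,.058+.052),(.114,.127)):
    q=W[(W[:,2]>zl)&(W[:,2]<zh)&(np.hypot(W[:,0]-.441,W[:,1]-.2245)<.03)]
    print(len(q)); o=np.argsort(q[:,0])
    print((q[o][::max(1,len(o)//25),:2]*1e3).round(1).tolist())
a=np.radians(183.5)
# view pose, tool x at rack -x, above & pulled toward -y a bit
print(rel([.441,.2245,.385],frame([0,0,-1],[np.cos(a),np.sin(a),0])))
E
```

```text
175
[[420.8, 219.8], [421.4, 222.4], [422.1, 228.1], [422.6, 217.7], [423.2, 216.0], [424.3, 213.0], [425.1, 213.6], [426.2, 209.4], [427.6, 212.8], [428.9, 208.8], [430.3, 209.5], [431.8, 210.3], [433.3, 208.4], [434.9, 206.5], [436.7, 207.9], [438.2, 209.0], [439.9, 206.4], [442.2, 210.4], [443.2, 209.8], [445.0, 209.0], [446.9, 209.0], [448.5, 209.7], [450.2, 210.3], [452.3, 209.1], [454.8, 211.3]]
131
[[420.8, 225.1], [422.4, 223.4], [423.2, 219.7], [424.6, 220.3], [425.4, 212.5], [426.0, 211.1], [427.8, 214.5], [429.3, 208.3], [430.3, 209.3], [431.0, 208.4], [433.2, 206.8], [434.7, 206.2], [436.3, 210.3], [437.4, 204.8], [438.1, 237.4], [439.2, 210.7], [440.5, 216.7], [441.5, 204.9], [442.8, 225.1], [443.4, 229.3], [444.9, 224.7], [445.9, 221.6], [448.0, 206.9], [450.3, 208.6], [452.1, 218.6], [455.3, 213.6], [458.8, 222.3]]
(array([-326. , -152.6,   19.3]), array([ -0.06,  -0.03, -25.32]))
```

```bash
python3 -m inch '[[100,-0.326,-0.153,0.02,0,0,-25],[100,-0.326,-0.153,0.02,0,0,-25],[100,-0.326,-0.153,0.02,0,0,-25],[100,-0.326,-0.153,0.02,0,0,-25],[100,-0.326,-0.153,0.02,0,0,-25],[100,-0.326,-0.153,0.02,0,0,-25],[100,-0.326,-0.153,0.02,0,0,-25],[100,-0.326,-0.153,0.02,0,0,-25],[100,-0.326,-0.153,0.02,0,0,-25]]'
python3 - <<'E'
from h import *
p,d,W=cloud("wrist"); np.savez("w1",p=p,W=W); cv2.imwrite("pics/w1.png",p[...,::-1])
D=np.load("scene.npz")["W"][155:230,145:230].reshape(-1,3)
q=D[(D[:,2]>.076)&(D[:,2]<.108)&(D[:,0]>.430)&(D[:,0]<.4515)&(D[:,1]<.215)]
print("flat fit",len(q),cv2.fitLine(q[:,:2].astype(np.float32),cv2.DIST_HUBER,0,1e-4,1e-4).ravel(), q[:,:2].std(0))
V=W.reshape(-1,3); n=V[(V[:,2]>.122)&(np.hypot(V[:,0]-.441,V[:,1]-.2245)<.03)]
print("nut",len(n),cv2.minEnclosingCircle(n[:,:2].astype(np.float32)),n.mean(0),n[:,2].max())
f=V[(abs(V[:,2]-.072)<.0025)&(np.hypot(V[:,0]-.441,V[:,1]-.2245)<.03)]
print("flange",len(f),cv2.minEnclosingCircle(f[:,:2].astype(np.float32)))
E
```

```text
clock: 1.23
ee_pos: [0.4401, 0.2252, 0.3848]
orientation: [-0.029, 1.0, 0.0, -0.0]
wrist_force: [-0.8, 0.8, 0.1]
width: 0.0852
grasp_force: 0.0
flat fit 84 [0.9999738  0.00724488 0.44054043 0.20890571] [0.0063369  0.00102927]
nut 15010 ((0.43277719616889954, 0.2240750938653946), 0.027948714792728424) [0.42706111 0.22365334 0.28476491] 0.3141374604470286
flange 620 ((0.4410029351711273, 0.22355903685092926), 0.026040492579340935)
```

View pics/w1.png

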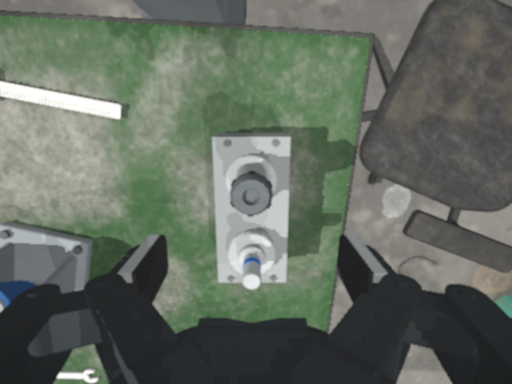

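Picture w1: rack from above, arbor nut at px (250,193), mandrel at (252,265) well clear of the finger line. The flange circle fits 26.0 mm, as it should, so I act on it.

Run:
```python
from h import *
a=np.radians(180.4)
print(rel([.441,.2236,.250],frame([0,0,-1],[np.cos(a),np.sin(a),0])))
```

```text
(array([ -0.7,  -1.6, 134.8]), array([0.01, 0.01, 2.89]))
```

```bash
python3 -m inch '[[100,-0.0007,-0.0016,0.03,0,0,2.9],[100,-0.0007,-0.0016,0.06,0,0,2.9],[100,-0.0007,-0.0016,0.09,0,0,2.9],[100,-0.0007,-0.0016,0.115,0,0,2.9],[100,-0.0007,-0.0016,0.13,0,0,2.9],[100,-0.0007,-0.0016,0.135,0,0,2.9],[100,-0.0007,-0.0016,0.135,0,0,2.9]]'
python3 -m inch '[[40,0,0,0,0,0,0],[40,0,0,0,0,0,0],[40,0,0,0,0,0,0],[40,0,0,0,0,0,0],[20,0,0,0,0,0,0],[20,0,0,0,0,0,0],[20,0,0,0,0,0,0],[20,0,0,0,0,0,0]]' 60
```

```text
clock: 2.15
ee_pos: [0.4418, 0.2229, 0.2501]
orientation: [-0.003, 1.0, 0.0, 0.0]
wrist_force: [-0.2, -0.5, 0.4]
width: 0.0853
grasp_force: 0.0
clock: 3.15
ee_pos: [0.4419, 0.2228, 0.2503]
orientation: [-0.002, 1.0, 0.0, 0.001]
wrist_force: [-0.5, 1.9, 5.6]
width: 0.0333
grasp_force: 58.7
```

```bash
python3 -m inch '[[0,0,0,0,0,0,4],[0,0,0,0,0,0,4],[0,0,0,0,0,0,4],[0,0,0,0,0,0,4]]' 40; python3 -c "
from h import *
s=state();print(s['width'],s['moment'],s['wrist_force'],s['grasp_force'])"
python3 -m inch '[[0,0,0,0,0,0,-4],[0,0,0,0,0,0,-8],[0,0,0,0,0,0,-8],[0,0,0,0,0,0,-8]]' ; python3 -c "
from h import *
s=state();print(s['width'],s['moment'],s['wrist_force'],s['grasp_force'])"
```

```text
clock: 3.65
ee_pos: [0.4421, 0.2226, 0.2503]
orientation: [0.032, 0.999, 0.0, 0.001]
wrist_force: [1.2, -0.4, 6.4]
width: 0.0332
grasp_force: 58.8
0.033201247567308835 [-0.21022184 -0.26683257 -0.05960211] [ 1.19754944 -0.37093826  6.41771223] 58.8340993309248
clock: 4.15
ee_pos: [0.4416, 0.2225, 0.2502]
orientation: [-0.038, 0.999, -0.0, -0.0]
wrist_force: [-2.0, -2.0, 8.9]
width: 0.0329
grasp_force: 58.5
0.03292194280686685 [-0.53437329  0.40261411 -0.04276336] [-2.00642791 -2.03549274  8.9361074 ] 58.49805155339709
```

Run:
```python
from h import *
p,d,W=cloud("scene"); np.savez("s2",p=p,W=W)
p2,d2,W2=cloud("wrist"); np.savez("w2",p=p2,W=W2)
a=cv2.resize(p[130:240,120:250],None,fx=5,fy=5,interpolation=cv2.INTER_CUBIC)[:550,:]
cv2.imwrite("pics/s2.png",a[...,::-1]); cv2.imwrite("pics/w2.png",p2[...,::-1])
```

```text
(no output)
```

View pics/s2.png

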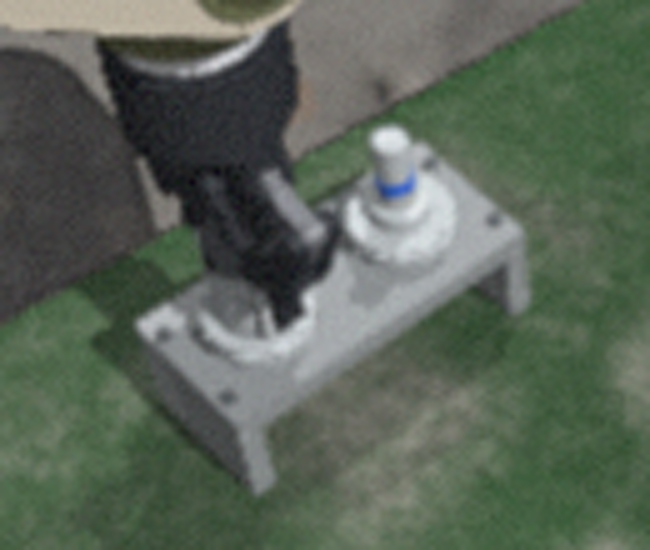

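View pics/w2.png

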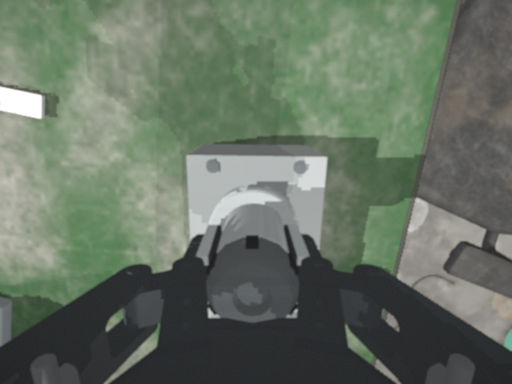

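Picture s2: the finger is on the arbor's flat just above the flange, and the mandrel is clear. Picture w2: the nut (250,285) sits between the pads (205,245) and (298,245), centred. Width reads 33 rather than 30 mm, so I check fingertip height and pad angle from depth.

Run:
```python
from h import *
D=np.load("s2.npz");W=D["W"][130:240,120:250].reshape(-1,3);c=D["p"][130:240,120:250].reshape(-1,3).astype(int).sum(1)
k=(c<200)&(np.hypot(W[:,0]-.442,W[:,1]-.2)<.03)&(W[:,1]<.214)&(W[:,2]<.14)&(W[:,2]>.06)
q=W[k];o=np.argsort(q[:,2]);print(len(q));print((q[o][:40:2]*1e3).round(1).tolist())
k=(c>230)&(np.hypot(W[:,0]-.442,W[:,1]-.2236)<.022)&(W[:,2]>.075)&(W[:,2]<.12)
q=W[k];o=np.argsort(q[:,0]);print(len(q));print((q[o][::3]*1e3).round(1).tolist())
D=np.load("w2.npz");W=D["W"].reshape(-1,3)
k=(W[:,2]>.074)&(W[:,2]<.112)&(np.hypot(W[:,0]-.442,W[:,1]-.2225)<.03)
c=D["p"].reshape(-1,3).astype(int).sum(1)
q=W[k&(c>250)];o=np.argsort(q[:,1]);print(len(q));print((q[o][::max(1,len(q)//25)]*1e3).round(1).tolist())
q=W[k&(c<200)];o=np.argsort(q[:,1]);print(len(q));print((q[o][::max(1,len(q)//25)]*1e3).round(1).tolist())
```

```text
107
[[445.9, 193.9, 92.1], [440.3, 193.0, 93.7], [438.1, 193.2, 95.4], [442.7, 191.9, 96.5], [445.7, 192.2, 97.4], [440.0, 191.0, 99.5], [445.8, 191.3, 101.7], [443.9, 192.4, 102.1], [435.6, 191.5, 102.5], [436.1, 191.5, 105.6], [435.9, 198.1, 109.9], [436.0, 190.0, 110.5], [431.5, 202.5, 112.6], [430.6, 204.6, 114.8], [427.8, 207.4, 117.7], [427.2, 210.1, 119.1], [430.8, 195.2, 120.1], [430.2, 206.2, 120.5], [431.4, 203.6, 121.9], [431.7, 192.0, 122.4]]
78
[[420.3, 221.0, 75.1], [420.7, 219.6, 108.3], [421.0, 226.2, 101.9], [421.1, 222.5, 87.6], [421.2, 219.2, 111.8], [421.4, 217.7, 77.5], [421.6, 219.1, 101.2], [421.9, 217.2, 95.6], [422.7, 217.2, 112.5], [422.9, 215.4, 93.1], [423.2, 214.6, 97.0], [423.6, 212.5, 105.8], [424.3, 213.2, 94.0], [425.1, 213.6, 96.6], [425.5, 211.8, 90.9], [426.2, 209.0, 103.7], [426.5, 211.5, 97.5], [427.1, 208.6, 96.2], [427.6, 207.1, 90.2], [428.2, 210.0, 83.3], [428.6, 206.6, 110.9], [429.3, 208.4, 94.7], [429.9, 208.4, 111.7], [430.1, 206.2, 92.6], [431.0, 206.8, 109.0], [431.7, 207.2, 97.6]]
2574
[[436.6, 193.2, 86.8], [432.2, 199.1, 109.6], [432
[... 447 characters left out ...]
[429.5, 239.3, 104.0], [429.3, 240.9, 95.9], [428.7, 242.5, 108.0], [433.2, 246.2, 92.4]]
547
[[437.6, 192.9, 95.0], [437.3, 193.4, 95.5], [436.8, 194.0, 91.0], [436.4, 194.5, 103.1], [436.2, 195.0, 90.9], [437.1, 195.5, 98.7], [432.1, 203.2, 102.4], [431.7, 203.6, 102.1], [432.1, 204.0, 105.3], [432.1, 204.3, 92.4], [433.5, 204.5, 97.3], [434.0, 204.5, 105.2], [436.1, 204.7, 86.0], [430.8, 237.5, 108.4], [432.7, 237.6, 90.2], [429.0, 237.7, 105.3], [429.5, 237.8, 93.7], [429.7, 238.1, 87.2], [433.0, 246.4, 103.9], [433.4, 246.9, 104.0], [433.0, 247.4, 99.0], [433.0, 247.9, 91.3], [433.1, 248.3, 103.5], [432.1, 248.8, 98.4], [432.3, 249.4, 106.6], [432.3, 249.9, 97.9], [432.7, 250.7, 102.8]]
```

```bash
python3 -m inch '[[65,0,0,0,0,0,0],[65,0,0,0,0,0,0],[65,0,0,0.004,0,0,0],[65,0,0,0.007,0,0,0],[65,0,0,0.007,0,0,0],[0,0,0,0.007,0,0,0],[0,0,0,0.007,0,0,0],[0,0,0,0.007,0,0,0],[0,0,0,0.007,0,0,0]]' 60; python3 -c "
from h import *
s=state();print(s['width'],s['moment'],s['wrist_force'],s['grasp_force'])"
```

```text
clock: 5.38
ee_pos: [0.4426, 0.2231, 0.2452]
orientation: [-0.037, 0.999, 0.001, 0.003]
wrist_force: [-1.9, 2.5, 19.4]
width: 0.0322
grasp_force: 49.4
0.03218142855173359 [ 0.12853388  0.16763117 -0.05778634] [-1.90134698  2.45168808 19.44329483] 49.40709093119949
```

```bash
python3 -m inch '[[65,0,0,0,0,0,0],[65,0,0,0,0,0,0],[65,0,0,-0.004,0,0,7],[65,0,0,-0.004,0,0,7],[65,0,0,-0.004,0,0,7],[0,0,0,-0.004,0,0,7],[0,0,0,-0.004,0,0,7],[0,0,0,-0.004,0,0,7]]' 40; python3 -c "
from h import *
s=state();print(s['width'],s['moment'],s['wrist_force'],s['grasp_force'])"
python3 -m inch '[[0,0,0,0,0,0,0],[0,0,0,0,0,0,0],[0,0,0,0,0,0,0]]' 100
python3 -m inch '[[65,0,0,0,0,0,0],[65,0,0,0,0,0,0],[65,0,0,0,0,0,-14],[65,0,0,0,0,0,-14],[65,0,0,0,0,0,-14],[0,0,0,0,0,0,-14],[0,0,0,0,0,0,-14],[0,0,0,0,0,0,-14]]' 40;  python3 -c "
from h import *
s=state();print(s['width'],s['moment'],s['wrist_force'],s['grasp_force'])"
```

```text
clock: 6.38
ee_pos: [0.4417, 0.2227, 0.2466]
orientation: [0.024, 1.0, 0.0, -0.0]
wrist_force: [0.4, 1.7, -0.6]
width: 0.0324
grasp_force: 39.8
0.032370075759990874 [ 2.27159422e-01 -1.69161776e-02  2.24313748e-04] [ 0.38534532  1.72072019 -0.56845345] 39.772977428510785
clock: 6.75
ee_pos: [0.4417, 0.2227, 0.2467]
orientation: [0.024, 1.0, 0.0, 0.0]
wrist_force: [0.0, 1.8, -0.4]
width: 0.0313
grasp_force: 98.0
clock: 7.75
ee_pos: [0.4417, 0.2227, 0.2468]
orientation: [-0.098, 0.995, 0.0, 0.0]
wrist_force: [-0.8, 1.8, 2.0]
width: 0.0321
grasp_force: 39.5
0.03205307685601835 [0.23740693 0.06684873 0.00351097] [-0.828847    1.84885311  1.97479731] 39.45913292525802
```

```bash
python3 -m inch '[[0,0,0,-0.01,0,0,0],[0,0,0,-0.03,0,0,0],[0,0,0,-0.06,0,0,0],[0,0,0,-0.09,0,0,0],[0,0,0,-0.12,0,0,0],[0,0,0,-0.12,0,0,0]]' 80
python3 - <<'E'
from h import *
n=np.array([-.4923,.0873,.866]);F=frame(n,[.5,0,.8]);P0=np.array([.5946,-.052,.115])
print(F.round(3).tolist())
for nm in("scene","top"):
    D=np.load(nm+".npz");W=D["W"].reshape(-1,3);c=D["p"].reshape(-1,3).astype(int)
    L=(W-P0)@F*1e3; r=np.hypot(L[:,0],L[:,1])
    k=(r<45)&(abs(L[:,2])<3); 
    q=L[k]; blue=(c[k][:,2]>c[k][:,0]+40)
    print(nm,k.sum(),"z med",np.median(q[:,2]),"circ",cv2.minEnclosingCircle(q[:,:2].astype(np.float32)),"blue",blue.sum(),cv2.minEnclosingCircle(q[blue][:,:2].astype(np.float32)))
    st=q[~blue]; print("steel",cv2.minEnclosingCircle(st[:,:2].astype(np.float32)))
    k=(r<32)&(L[:,2]>3.5)&(L[:,2]<10); q=L[k]; print("dogs",len(q),q[:,:].round(1).tolist()[:40])
    k=(r<12)&(L[:,2]<-5);print("bore",k.sum(),L[k].mean(0))
E
```

```text
clock: 8.5
ee_pos: [0.4417, 0.2226, 0.3683]
orientation: [-0.098, 0.995, 0.0, 0.002]
wrist_force: [-0.2, -0.4, -5.0]
width: 0.0314
grasp_force: 79.2
[[0.866, 0.084, -0.492], [-0.047, 0.995, 0.087], [0.497, -0.053, 0.866]]
scene 746 z med -0.254437560400798 circ ((0.3342849612236023, -0.002637298312038183), 38.7824821472168) blue 282 ((0.3342849612236023, -0.002637298312038183), 38.7824821472168)
steel ((0.49212661385536194, 0.7961474657058716), 32.31232452392578)
dogs 40 [[25.8, 6.1, 5.3], [27.2, 4.8, 4.7], [22.9, 5.2, 7.1], [24.3, 3.7, 6.8], [25.7, 2.1, 6.9], [27.2, 0.8, 6.4], [20.0, 5.1, 7.3], [21.4, 4.0, 6.3], [22.9, 1.5, 8.2], [24.3, 0.7, 6.6], [25.7, -1.1, 7.0], [27.1, -3.0, 7.7], [20.0, 2.1, 6.9], [21.4, 1.6, 4.8], [22.9, -1.2, 7.1], [24.3, -2.6, 6.9], [20.0, -1.4, 7.6], [21.4, -1.9, 5.3], [-18.9, 4.2, 5.6], [-20.2, 1.5, 7.9], [-18.9, 1.7, 4.2], [-23.3, 3.5, 3.6], [-21.6, 0.0, 7.6], [-20.2, -0.9, 6.3], [-18.7, -3.0, 7.3], [-25.9, 1.2, 8.4], [-24.5, 0.3, 7.0], [-23.3, 0.3, 3.9], [-21.7, -1.9, 5.0], [-20.2, -3.6, 5.3], [-18.8, -4.9, 4.8], [-25.8, -2.6, 9.7], [-24.4, -3.5, 8.3], [
[... 264 characters left out ...]
0044), 38.39324188232422) blue 177 ((1.8240174055099487, 0.5214921236038208), 38.36102294921875)
steel ((-0.9779081344604492, -0.7163952589035034), 35.69101333618164)
dogs 25 [[27.3, 5.7, 7.0], [27.2, 3.3, 6.3], [27.7, 1.1, 8.1], [27.2, -1.4, 5.3], [24.9, 5.5, 7.3], [24.5, 3.0, 5.3], [24.9, 0.8, 6.1], [24.9, -1.5, 5.7], [22.0, 5.1, 5.0], [22.3, 2.9, 6.0], [22.0, 0.5, 4.5], [22.5, -1.7, 6.0], [-17.1, -4.8, 3.7], [-19.4, 2.2, 5.5], [-19.2, -0.2, 5.6], [-19.5, -2.6, 4.4], [-18.7, -4.8, 6.4], [-21.7, 2.0, 6.0], [-21.4, -0.3, 6.5], [-21.9, -2.8, 4.5], [-20.9, -4.9, 7.4], [-24.5, 1.7, 4.8], [-24.1, -0.5, 5.9], [-23.3, -2.7, 7.8], [-24.0, -5.3, 5.3]]
bore 69 [ -5.96284615  -1.93665437 -49.53405896]
```

```bash
cat >> h.py <<'E'
n=np.array([-.4923,.0873,.866]);n/=np.linalg.norm(n)
F=frame(n,[.5,0,.8]); C=np.array([.5946,-.052,.115])+F@np.array([.8,.2,-.4])*1e-3
t=np.radians(4.6); dog=F@[np.cos(t),np.sin(t),0]
RT=frame(-n,-dog); TC=.1887
def report():
    s=state();T=R.from_quat(s["orientation"]);r=(R.from_matrix(RT).inv()*T).as_rotvec(degrees=True)
    l=T.inv().apply(s["ee_pos"]-C)*1e3;q=F.T@(s["ee_pos"]-C)*1e3
    print("t",s["clock"],"xy",q[:2].round(1),"short of home mm",round(q[2]-TC*1e3,2),"rot err deg",r.round(2),"F tool",T.inv().apply(s["wrist_force"]).round(1),"M tool",T.inv().apply(s["moment"]).round(2),"w",round(s["width"]*1e3,1),"g",round(s["grasp_force"],1))
E
python3 -c "
from h import *
report();print(rel(C+n*(TC+.12),RT), dog, n)"
```

```text
t 8.5 xy [-20.2 246.9] short of home mm 130.33 rot err deg [ -8.29  28.66 -10.44] F tool [ 0.3 -0.4  5. ] M tool [ 0.02  0.02 -0.09] w 31.4 g 79.2
(array([  46.6, -243.1,  -14.2]), array([  8.29, -28.66,  10.44])) [0.8702993  0.03302739 0.49141461] [-0.49231561  0.08730277  0.86602746]
```

```bash
python3 -m inch '[[0,0.005,-0.03,-0.014,1,-3.5,1.3],[0,0.012,-0.07,-0.014,2.5,-8,3],[0,0.02,-0.115,-0.014,4,-14,5],[0,0.03,-0.16,-0.014,5.5,-19,7],[0,0.039,-0.2,-0.014,7,-24,8.7],[0,0.044,-0.23,-0.014,8,-27,10],[0,0.0466,-0.243,-0.0142,8.3,-28.7,10.4],[0,0.0466,-0.243,-0.0142,8.3,-28.7,10.4]]'
python3 - <<'E'
from h import *
report();print(rel(C+n*(TC+.12),RT),rel(C+n*(TC+.05),RT))
p,d,W=cloud("wrist"); np.savez("w3",p=p,W=W); cv2.imwrite("pics/w3.png",p[...,::-1])
D=W.reshape(-1,3);c=p.reshape(-1,3).astype(int);L=(D-C)@F*1e3;r=np.hypot(L[:,0],L[:,1])
k=(r<46)&(abs(L[:,2])<4);q=L[k];print(k.sum(),cv2.minEnclosingCircle(q[:,:2].astype(np.float32)),np.median(q[:,2]),q.min(0),q.max(0))
k=(r<30)&(r>17)&(L[:,2]>4)&(L[:,2]<9);q=L[k];a=q[:,0]>0;print(len(q),a.sum(),q[a].mean(0),q[~a].mean(0))
E
```

```text
clock: 9.5
ee_pos: [0.4432, -0.0253, 0.3794]
orientation: [-0.005, 0.967, -0.047, 0.251]
wrist_force: [0.1, 0.5, -4.7]
width: 0.0315
grasp_force: 79.9
t 9.5 xy [-1.8 -0.3] short of home mm 117.58 rot err deg [0.02 0.39 0.01] F tool [2.1 0.9 4.1] M tool [-0.17  0.58  0.01] w 31.5 g 79.9
(array([-1.8,  0.1, -2.4]), array([-0.02, -0.39, -0.01])) (array([-2.2,  0.1, 67.6]), array([-0.02, -0.39, -0.01]))
2102 ((-0.6205297708511353, 0.08192136138677597), 38.224205017089844) -0.5823306567967705 [-38.35569884 -37.70125374  -3.98624644] [17.30268157 38.27059397  2.54329439]
80 0 [nan nan nan] [-23.37833085  -1.74060032   5.92031778]<stdin>:6: RuntimeWarning: Mean of empty slice.
  ret = um.true_divide(
```

View pics/w3.png

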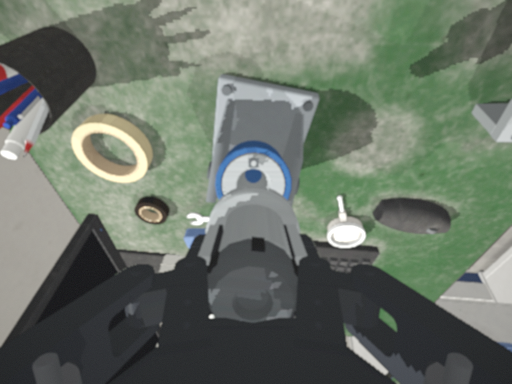

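Picture w3: spindle face at px (253,178), with one dog at (254,160). It lies in line with the tool's x to within a degree, and the centre agrees within 1 mm. Going in.

```bash
python3 -m inch '[[0,-0.001,0,0.015,0,-0.2,0],[0,-0.0022,0,0.035,0,-0.4,0],[0,-0.0022,0,0.055,0,-0.4,0],[0,-0.0022,0,0.067,0,-0.4,0],[0,-0.0022,0,0.067,0,-0.4,0]]'; python3 -c "
from h import *
report();print(rel(C+n*(TC+.02),RT))"
```

```text
clock: 10.18
ee_pos: [0.4784, -0.0303, 0.3228]
orientation: [-0.006, 0.966, -0.046, 0.255]
wrist_force: [0.2, -0.9, -3.3]
width: 0.0313
grasp_force: 79.9
t 10.175 xy [0.9 0.7] short of home mm 50.72 rot err deg [-0.03 -0.11 -0.11] F tool [ 1.5 -0.6  3. ] M tool [-0.12  0.58  0.02] w 31.3 g 79.9
(array([ 1. , -0.7, 30.7]), array([0.03, 0.11, 0.11]))
```

```bash
python3 -m inch '[[0,0.0012,-0.0007,0.004,0,0.1,0.1],[0,0.0012,-0.0007,0.009,0,0.1,0.1],[0,0.0012,-0.0007,0.014,0,0.1,0.1],[0,0.0012,-0.0007,0.02,0,0.1,0.1],[0,0.0012,-0.0007,0.026,0,0.1,0.1],[0,0.0012,-0.0007,0.031,0,0.1,0.1],[0,0.0012,-0.0007,0.031,0,0.1,0.1]]'; python3 -c "
from h import *
report();print(rel(C+n*(TC+.008),RT))"
```

```text
clock: 11.05
ee_pos: [0.4927, -0.034, 0.2961]
orientation: [-0.005, 0.966, -0.047, 0.255]
wrist_force: [0.2, 0.4, -3.6]
width: 0.0315
grasp_force: 79.9
t 11.05 xy [ 0.1 -0.4] short of home mm 20.31 rot err deg [ 0.01 -0.09  0.02] F tool [1.6 0.7 3.2] M tool [-0.09  0.63 -0.01] w 31.5 g 79.9
(array([ 0.1,  0.4, 12.3]), array([-0.01,  0.09, -0.02]))
```

Free so far; continue in smaller steps.

```bash
python3 -m inch '[[0,0.0002,0.0003,0.003,0,0.1,0],[0,0.0002,0.0003,0.006,0,0.1,0],[0,0.0002,0.0003,0.009,0,0.1,0],[0,0.0002,0.0003,0.012,0,0.1,0],[0,0.0002,0.0003,0.012,0,0.1,0]]'; python3 -c "
from h import *
report()"; python3 -m inch '[[0,0,0,0.001,0,0,0],[0,0,0,0.002,0,0,0],[0,0,0,0.003,0,0,0],[0,0,0,0.003,0,0,0]]'; python3 -c "
from h import *
report()"
```

```text
clock: 11.68
ee_pos: [0.4984, -0.0348, 0.2858]
orientation: [-0.005, 0.966, -0.047, 0.255]
wrist_force: [-0.1, -0.2, -4.7]
width: 0.0317
grasp_force: 80.0
t 11.675 xy [-0.  -0.2] short of home mm 8.47 rot err deg [ 0.02 -0.    0.02] F tool [2.4 0.2 4.1] M tool [-0.1   0.59  0.04] w 31.7 g 80.0
clock: 12.18
ee_pos: [0.4998, -0.0351, 0.2836]
orientation: [-0.005, 0.966, -0.047, 0.255]
wrist_force: [-1.9, 0.4, -1.4]
width: 0.0313
grasp_force: 80.1
t 12.175 xy [ 0.1 -0.2] short of home mm 5.81 rot err deg [ 0.03 -0.03  0.02] F tool [2.4 0.5 0.3] M tool [-0.12  0.64 -0.02] w 31.3 g 80.1
```

```bash
python3 -m inch '[[0,0,0,0.0005,0,0,0],[0,0,0,0.001,0,0,0],[0,0,0,0.001,0,0,0]]'; python3 -c "
from h import *
report()"
```

```text
clock: 12.55
ee_pos: [0.5002, -0.0352, 0.2831]
orientation: [-0.005, 0.966, -0.047, 0.255]
wrist_force: [-8.1, 0.1, 3.5]
width: 0.0313
grasp_force: 79.7
t 12.55 xy [ 0.2 -0.2] short of home mm 5.19 rot err deg [ 0.04 -0.05 -0.01] F tool [ 5.3 -0.3 -7. ] M tool [ 0.    0.84 -0.1 ] w 31.3 g 79.7
```

```bash
python3 -m inch '[[0,0,0,0,0,0,1],[0,0,0,0,0,0,2],[0,0,0,0,0,0,3],[0,0,0,0,0,0,4],[0,0,0,0,0,0,4]]'; python3 -c "
from h import *
report()"; python3 -m inch '[[0,0,0,0,0,0,1],[0,0,0,0,0,0,2],[0,0,0,0,0,0,3],[0,0,0,0,0,0,4],[0,0,0,0,0,0,4]]'; python3 -c "
from h import *
report()"
```

```text
clock: 13.18
ee_pos: [0.5002, -0.035, 0.2835]
orientation: [0.029, 0.965, -0.038, 0.257]
wrist_force: [-11.7, 2.1, 9.1]
width: 0.0313
grasp_force: 79.9
t 13.175 xy [ 0.4 -0.1] short of home mm 5.62 rot err deg [ 0.03 -0.09  3.98] F tool [  5.7   0.7 -13.8] M tool [-0.14  1.08 -0.11] w 31.3 g 79.9
clock: 13.8
ee_pos: [0.5003, -0.035, 0.2838]
orientation: [0.062, 0.964, -0.029, 0.258]
wrist_force: [-11.2, 0.4, 10.8]
width: 0.0311
grasp_force: 79.7
t 13.8 xy [ 0.6 -0.1] short of home mm 5.76 rot err deg [ 0.04 -0.13  7.98] F tool [  4.3  -1.3 -14.9] M tool [-0.02  0.99 -0.12] w 31.1 g 79.7
```

```bash
python3 -m inch '[[0,0,0,0,0,0,-3],[0,0,0,0,0,0,-6],[0,0,0,0,0,0,-8],[0,0,0,0,0,0,-9],[0,0,0,0,0,0,-10],[0,0,0,0,0,0,-10]]'; python3 -c "
from h import *
report()"; python3 -m inch '[[0,0,0,0,0,0,-1],[0,0,0,0,0,0,-2],[0,0,0,0,0,0,-2]]'; python3 -c "
from h import *
report()"; python3 -m inch '[[0,0,0,0,0,0,-1],[0,0,0,0,0,0,-2],[0,0,0,0,0,0,-2]]'; python3 -c "
from h import *
report()"
```

```text
clock: 14.55
ee_pos: [0.5007, -0.0357, 0.2836]
orientation: [-0.021, 0.965, -0.052, 0.255]
wrist_force: [-4.1, -2.8, 3.3]
width: 0.0315
grasp_force: 80.5
t 14.55 xy [ 0.9 -0.7] short of home mm 5.39 rot err deg [ 0.13 -0.2  -1.98] F tool [ 2.1 -3.1 -4.6] M tool [0.51 0.48 0.14] w 31.5 g 80.5
clock: 14.92
ee_pos: [0.5007, -0.0355, 0.2833]
orientation: [-0.038, 0.965, -0.056, 0.254]
wrist_force: [-0.6, -3.8, 3.0]
width: 0.0313
grasp_force: 80.3
t 14.925 xy [ 0.8 -0.5] short of home mm 5.17 rot err deg [ 0.11 -0.18 -3.97] F tool [-0.5 -4.1 -2.5] M tool [0.6  0.11 0.08] w 31.3 g 80.3
clock: 15.3
ee_pos: [0.5002, -0.035, 0.2823]
orientation: [-0.055, 0.964, -0.06, 0.252]
wrist_force: [-6.3, -1.8, -2.0]
width: 0.0308
grasp_force: 94.3
t 15.3 xy [-0.2 -0. ] short of home mm 4.54 rot err deg [-0.01  0.03 -6.  ] F tool [ 6.7 -1.  -1.2] M tool [ 0.42  1.11 -0.1 ] w 30.8 g 94.3
```

```bash
python3 -m inch '[[0,0,0,0.0005,0,0,0],[0,0,0,0.001,0,0,0],[0,0,0,0.001,0,0,0]]'; python3 -c "
from h import *
report()";python3 -m inch '[[0,0,0,0,0,0,-1],[0,0,0,0,0,0,-2],[0,0,0,0,0,0,-2]]'; python3 -c "
from h import *
report()"
```

```text
clock: 15.68
ee_pos: [0.5009, -0.0353, 0.2821]
orientation: [-0.055, 0.964, -0.06, 0.253]
wrist_force: [-3.6, -1.4, 5.9]
width: 0.0313
grasp_force: 92.9
t 15.675 xy [ 0.3 -0.2] short of home mm 3.95 rot err deg [ 0.05 -0.08 -5.98] F tool [ 0.5 -2.  -6.8] M tool [0.23 0.36 0.34] w 31.3 g 92.9
clock: 16.05
ee_pos: [0.501, -0.0355, 0.2823]
orientation: [-0.072, 0.963, -0.065, 0.252]
wrist_force: [-3.2, -1.5, 4.6]
width: 0.0309
grasp_force: 94.0
t 16.05 xy [ 0.5 -0.4] short of home mm 4.1 rot err deg [ 0.08 -0.11 -7.99] F tool [ 0.8 -1.8 -5.4] M tool [0.34 0.66 0.32] w 30.9 g 94.0
```

```bash
python3 -m inch '[[0,0,0,0.0005,0,0,1],[0,0,0,0.001,0,0,1],[0,0,0,0.001,0,0,1]]'; python3 -c "
from h import *
report()";python3 -m inch '[[0,0,0,0,0,0,1],[0,0,0,0,0,0,2],[0,0,0,0,0,0,2]]'; python3 -c "
from h import *
report()"
```

```text
clock: 16.42
ee_pos: [0.5015, -0.0353, 0.2818]
orientation: [-0.064, 0.963, -0.062, 0.253]
wrist_force: [-11.1, -6.1, 12.6]
width: 0.0312
grasp_force: 91.2
t 16.425 xy [ 0.7 -0.2] short of home mm 3.43 rot err deg [ 0.07 -0.16 -6.99] F tool [  4.5  -6.9 -15.9] M tool [0.9  0.58 0.37] w 31.2 g 91.2
clock: 16.8
ee_pos: [0.501, -0.035, 0.2801]
orientation: [-0.047, 0.965, -0.057, 0.252]
wrist_force: [-1.4, 1.7, -1.3]
width: 0.0311
grasp_force: 95.5
t 16.8 xy [-0.5  0.2] short of home mm 2.26 rot err deg [-0.04  0.08 -4.98] F tool [1.7 1.9 0.3] M tool [-0.57  0.51  0.37] w 31.1 g 95.5
```

```bash
python3 -m inch '[[0,0,0,0.0005,0,0,1],[0,0,0,0.001,0,0,1],[0,0,0,0.0015,0,0,1],[0,0,0,0.0015,0,0,1]]'; python3 -c "
from h import *
report()";python3 -m inch '[[0,0,0,0.0005,0,0,0.5],[0,0,0,0.001,0,0,0.5],[0,0,0,0.001,0,0,0.5]]'; python3 -c "
from h import *
report()"
```

```text
clock: 17.3
ee_pos: [0.5021, -0.0354, 0.2795]
orientation: [-0.038, 0.965, -0.055, 0.253]
wrist_force: [1.8, 6.5, -3.8]
width: 0.0307
grasp_force: 93.7
t 17.3 xy [ 0.  -0.1] short of home mm 1.16 rot err deg [ 0.01 -0.02 -3.97] F tool [-0.4  6.8  3.6] M tool [-1.11  0.48  0.11] w 30.7 g 93.7
clock: 17.68
ee_pos: [0.5025, -0.0355, 0.2786]
orientation: [-0.034, 0.965, -0.054, 0.253]
wrist_force: [0.9, 6.3, -5.4]
width: 0.0306
grasp_force: 93.9
t 17.675 xy [-0.  -0.1] short of home mm 0.13 rot err deg [ 0.02 -0.01 -3.48] F tool [1.2 6.9 4.5] M tool [-0.87  0.22  0.03] w 30.6 g 93.9
```

```bash
python3 -m inch '[[0,0,0.0003,0.0005,0,0,0],[0,0,0.0003,0.001,0,0,0],[0,0,0.0003,0.001,0,0,0]]'; python3 -c "
from h import *
report()";python3 -m inch '[[0,0,0.0002,0.0005,0,0,0.5],[0,0,0.0002,0.001,0,0,0.5],[0,0,0.0002,0.001,0,0,0.5]]'; python3 -c "
from h import *
report()"
```

```text
clock: 18.05
ee_pos: [0.5031, -0.0354, 0.2778]
orientation: [-0.034, 0.965, -0.054, 0.253]
wrist_force: [0.1, 2.2, -4.6]
width: 0.0308
grasp_force: 94.0
t 18.05 xy [0.  0.1] short of home mm -0.83 rot err deg [ 0.03 -0.03 -3.48] F tool [1.9 2.8 3.8] M tool [-0.62  0.66  0.25] w 30.8 g 94.0
clock: 18.42
ee_pos: [0.5037, -0.035, 0.2776]
orientation: [-0.03, 0.965, -0.053, 0.254]
wrist_force: [-4.1, 5.6, 5.7]
width: 0.0305
grasp_force: 96.7
t 18.425 xy [0.5 0.5] short of home mm -1.26 rot err deg [ 0.04 -0.12 -2.99] F tool [ 0.4  5.  -7.5] M tool [-1.07  0.32  0.23] w 30.5 g 96.7
```

```bash
python3 -m inch '[[0,0,0.0003,0.001,0,0,1],[0,0,0.0003,0.001,0,0,1],[0,0,0.0003,0.001,0,0,-1],[0,0,0.0003,0.001,0,0,-1],[0,0,0.0003,0.001,0,0,0],[0,0,0.0003,0.001,0,0,0]]'
python3 - <<'E'
from h import *
report()
p,d,W=cloud("scene"); cv2.imwrite("pics/s4.png",cv2.resize(p[160:290,240:370],None,fx=4.5,fy=4.5,interpolation=cv2.INTER_CUBIC)[...,::-1])
E
```

```text
clock: 19.18
ee_pos: [0.5039, -0.0349, 0.2775]
orientation: [-0.03, 0.965, -0.054, 0.255]
wrist_force: [-15.9, 5.4, 17.9]
width: 0.0306
grasp_force: 104.0
t 19.175 xy [0.7 0.7] short of home mm -1.41 rot err deg [ 0.07 -0.17 -3.01] F tool [  4.6   3.7 -23.8] M tool [-0.86  1.08  0.33] w 30.6 g 104.0
```

View pics/s4.png

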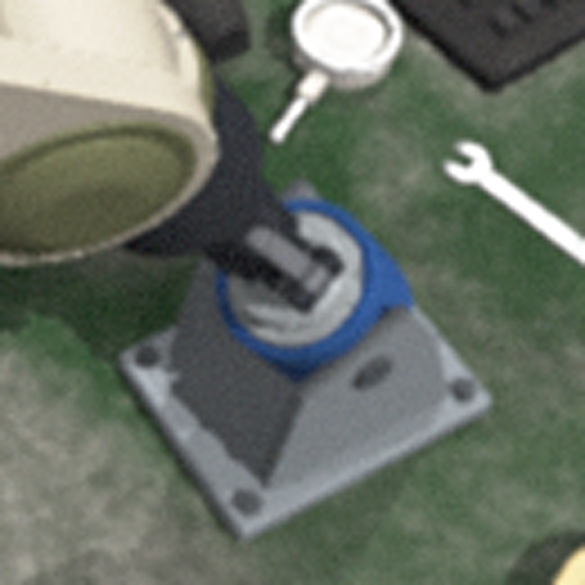

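Picture s4: the flange sits inside the blue ring (290,290), apparently flat, and the stop is firm. I ease off, release, and back out along the axis.

```bash
python3 -m inch '[[0,0,0.0003,-0.001,0,0,0],[0,0,0.0003,-0.001,0,0,0],[40,0,0.0003,-0.001,0,0,0],[50,0,0.0003,-0.001,0,0,0],[70,0,0.0003,-0.001,0,0,0],[100,0,0.0003,-0.001,0,0,0],[100,0,0.0003,-0.001,0,0,0],[100,0,0.0003,-0.001,0,0,0]]' 40; python3 -c "
from h import *
report()"; python3 -m inch '[[100,0,0,-0.01,0,0,0],[100,0,0,-0.03,0,0,0],[100,0,0,-0.06,0,0,0],[100,0,0,-0.1,0,0,0],[100,0,0,-0.14,0,0,0],[100,0,0,-0.14,0,0,0]]'
python3 - <<'E'
from h import *
for nm in("wrist","top","scene"):
    p,d,W=cloud(nm); np.savez("f_"+nm,p=p,W=W); 
    if nm=="scene": cv2.imwrite("pics/f_s.png",cv2.resize(p[160:290,240:370],None,fx=4.5,fy=4.5,interpolation=cv2.INTER_CUBIC)[...,::-1])
    if nm=="wrist": cv2.imwrite("pics/f_w.png",p[...,::-1])
    L=(W.reshape(-1,3)-C)@F*1e3;r=np.hypot(L[:,0],L[:,1])
    k=(r<25.5)&(r>20.5)&(abs(L[:,2]-14)<8);print(nm,"flange top",k.sum(),np.median(L[k,2]),"plane fit",np.linalg.lstsq(np.c_[L[k][:,:2],np.ones(k.sum())],L[k][:,2],rcond=None)[0])
    k=(r<40)&(r>29)&(abs(L[:,2])<4);print("face",k.sum(),np.median(L[k,2]))
    k=(r<17)&(L[:,2]>60)&(L[:,2]<85);print("nut top",k.sum(),np.median(L[k,2]),np.median(L[k,:2],axis=0))
E
```

```text
clock: 20.23
ee_pos: [0.5035, -0.0347, 0.2768]
orientation: [-0.03, 0.965, -0.053, 0.254]
wrist_force: [0.4, -1.1, -0.4]
width: 0.0853
grasp_force: 0.0
t 20.225 xy [-0.1  0.9] short of home mm -1.82 rot err deg [ 0.03 -0.02 -2.98] F tool [-0.  -1.   0.6] M tool [-0.05  0.24 -0.01] w 85.3 g 0.0
clock: 20.98
ee_pos: [0.4337, -0.0221, 0.4008]
orientation: [-0.03, 0.965, -0.054, 0.256]
wrist_force: [-0.3, -0.2, -1.8]
width: 0.0853
grasp_force: 0.0
wrist flange top 433 14.339694976587156 plane fit [2.40753802e-02 1.68483641e-03 1.44245993e+01]
face 1219 -1.0596264151796175
nut top 1222 69.42923457713147 [-0.76425896 -0.16925209]
top flange top 88 13.91933686279004 plane fit [ 2.75214456e-02 -8.43133755e-03  1.36462520e+01]
face 265 -1.2819134517954907
nut top 178 68.71916547147848 [0.57509584 0.34841279]
scene flange top 140 14.933850797018216 plane fit [-9.37897308e-03  8.36309900e-02  1.51361290e+01]
face 348 -0.41056069579461574
nut top 156 69.9484071784234 [-0.5508498  -5.19259336]
```

View pics/f_s.png

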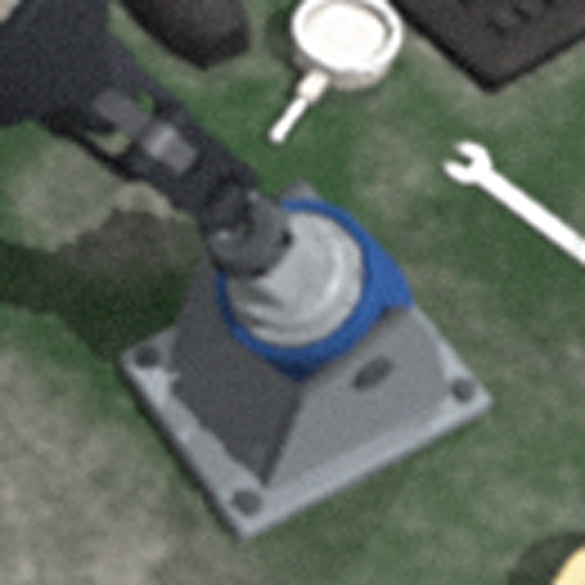

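View pics/f_w.png

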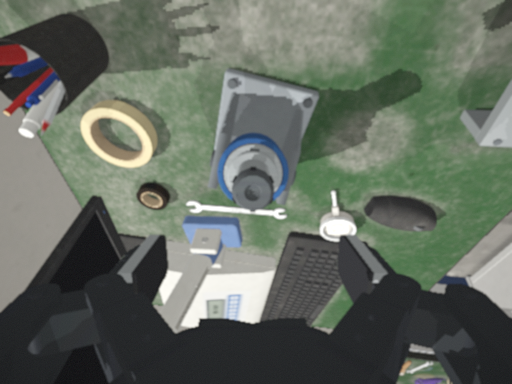

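Pictures f_s and f_w: the arbor stands free in the spindle, with nut at px (252,185), and the gripper is clear. The spanner and gauge have not moved. I check the flange height against the steel face of the earlier pictures from the same cameras.

Run:
```python
from h import *
def L(f):
    D=np.load(f+".npz");l=(D["W"].reshape(-1,3)-C)@F*1e3;return l,np.hypot(l[:,0],l[:,1]),D["p"].reshape(-1,3).astype(int),D["W"].reshape(-1,3)
for a,b in(("scene","f_scene"),("top","f_top"),("w3","f_wrist")):
    l,r,c,W=L(a);m,s,e,W2=L(b)
    k=(r>20)&(r<30)&(abs(l[:,1])>9)&(abs(l[:,2])<3);kb=(r>33)&(r<37.5)&(abs(l[:,2])<4)
    j=(s>20.5)&(s<25)&(m[:,2]>8)&(m[:,2]<20);jb=(s>33)&(s<37.5)&(abs(m[:,2])<4);jn=(s<30)&(m[:,2]>60)&(m[:,2]<80)
    print(a,"steel before",k.sum(),l[k,2].mean().round(2),"blue",l[kb,2].mean().round(2),"| after flange top",j.sum(),m[j,2].mean().round(2),"blue",m[jb,2].mean().round(2),"nut top pct",np.percentile(m[jn,2],[90,98]).round(1))
    # changed points outside work areas
    if a!="w3":
        d=np.linalg.norm(W-W2,axis=1)>.02; d&=np.isfinite(W).all(1)&(W[:,2]>-.01)&(W[:,2]<.15)&(W[:,0]<.9)&(W2[:,2]<.15)
        q=W[d]; print("changed",d.sum(),np.percentile(q,[5,50,95],axis=0).round(2).tolist())
        R_=W2[(np.hypot(W2[:,0]-.525,W2[:,1]-.2262)<.03)&(W2[:,2]>.06)];print("mandrel top",R_[:,2].max(),R_[abs(R_[:,2]-.07)<.004][:,:2].mean(0))
```

```text
scene steel before 245 0.57 blue -0.31 | after flange top 112 14.73 blue -0.34 nut top pct [71.4 72.8]
changed 406 [[0.42, -0.05, 0.07], [0.44, 0.21, 0.09], [0.62, 0.22, 0.11]]
mandrel top 0.06028794879203225 [nan nan]
top steel before 197 -0.24 blue -1.27 | after flange top 77 13.95 blue -1.34 nut top pct [70.5 71.9]
changed 307 [[0.43, -0.06, 0.06], [0.44, 0.22, 0.12], [0.62, 0.24, 0.13]]
mandrel top 0.12378330380579683 [0.52435734 0.22945105]
w3 steel before 733 -0.07 blue -1.11 | after flange top 370 14.38 blue -1.15 nut top pct [70.4 71. ]<stdin>:13: RuntimeWarning: Mean of empty slice.
  ret = um.true_divide(
```

Flange top minus steel face is 14.2 mm in the scene and top cameras and 14.5 mm in the wrist camera, against 14 mm nominal, so it is home. The mandrel has not moved.

```bash
python3 -c "
from workcell import *
print(hand_in())"
```

```text
the job is handed in; nothing more can be done
None
```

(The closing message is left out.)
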